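# Set the sieve shaker's amplitude lever to its third click and start it

## Robot

A 6-joint arm with a two-finger parallel gripper is mounted at the origin on a cart in front of the work surface, level with it; the furniture and walls round the work are solid. World frame = base frame: x ahead of the robot, y to its left, z up, the work surface at z = 0. Lengths are in m, angles in rad, forces in N, time in s.
With the tool pointing down it reaches from about 0.3 to 0.775 m from the base axis. Payload 14.6 kg.
Tool frame: the origin (TCP) lies at the very end of the fingers, on their centre line; the grasp point (between the pads) lies 19 mm behind it; z points along the fingers, x is the direction in which the jaws open and shut, and the axes are right-handed (so a half turn about z gives the same grasp; the last joint's range is limited). The gripper opens to 94 mm and grips with 3 to 60 N. Pads are 16 mm wide; open, the fingers measure 119 mm over their backs; the gripper's body (75 mm by 177 mm) begins 78 mm behind the grasp point.
Start: joints at [1.169, 0.3, 1.521, -0, 1.321, -0.067], TCP at [0.181, 0.519, 0.205] pointing down, gripper open.
Joint ranges: [-3.03, 3.03], [-0.79, 2.21], [0.23, 2.52], [-1.04, 4.18], [0, 3.07], [-2.55, 2.55]. Speed limits (rad/s): [2.22, 2.22, 2.57, 3.14, 3.14, 3.14].

## Interface

Orientations are given as [roll, pitch, yaw] about the fixed x, y, z axes, in that order (R = Rz(yaw) Ry(pitch) Rx(roll)).
In Python, from station import ctrl gives the robot as it stands.
- The arm moves only by the shell command python3 -m inch 'ROWS' [FORCE]. ROWS is JSON, one flat list of numbers, 7 for each row, row after row: the shift along the tool's x, y, z in cm, then the turn, a rotation vector about the tool's x, y, z in rad, then the opening, from 0 (shut) to 1 (fully open). In form: [tx, ty, tz, wx, wy, wz, claw, tx, ty, tz, wx, wy, wz, claw, ...]. A call has 1 to 20 rows; each row shifts and turns the commanded pose from where the row before left it, along the tool's axes as they then stand; what a row does not reach is not made up. A row lasts 1/8 s, in which the tool goes at most 62.5 mm and 10.7 degrees, less where a joint would pass 70% of its speed; a pose out of reach is approached as far as the arm can. A call is refused whole if a number of a shift passes 6.25 or a number of a turn 0.188, either way. A call with a gripper value outside its range is refused whole. The fingers move at their own pace and stop on an object; FORCE is the grip in N (left out, the last holds). Time passes only in rows, so rows that do not move let the fingers close. It gives the time, the measured TCP pose, the force and the opening at its end, in the units of the state.
- ctrl.get_obs(): the state, without advancing time (a new reading comes with each control period).
- ctrl.camera(name): name is "side" or "top"; returns (picture, depth): 384x512x3 uint8, red, green, blue; 384x512 float32, m along the optical axis (not along the pixel's ray), 0 where there is no reading.
- ctrl.camera_params(name): a dict with "vertical_fov" (degrees; the focal length in pixels is half the picture's height over the tangent of half this angle, whatever the lens; pixels are square), "cx", "cy" (the principal point, pixels), "camera_from_world" (4x4, takes a point from world to camera coordinates). Camera axes: x right, y down, z forward; pixel columns grow to the right and rows downward; lengths in m; the calibration is good to about 2 mm. A picture is of the moment at which its call begins. camera_params takes no time and is no camera call.
- ctrl.hand_in(): hands the job in, once; it reports no verdict.
Trained networks look in the newest picture that a camera, given by its name, has taken for a name from the list of things; names that differ only in an ending like _2 or _b are one class to them, and where a whole thing is asked for, a point or a joint stands for the part that bears it (a point fixed in the world has none). Each returns a list of dicts, best first, with "score" (0 to 1); they miss things now and then, are a little off and sometimes report something else, mostly with a low value. They report only what shows in the picture. A call takes as long as a camera call.
- ctrl.spot_in(camera, label): "bbox" ([centre column, centre row, width, height] in pixels, round what is visible of it).
- ctrl.place_of(camera, label): "centre" ([column, row] in pixels: a listed point, or the origin of a listed thing).
The state is a dict: "time_s": time; "qpos": joint angles; "joint_vel": joint speeds; "tau": joint torques, N m; "ee_pos": TCP position; "eef_rot": TCP orientation; "force": force on the tool from outside, world axes, zero at the start; "moment": the same for the moment, N m; "grip_width": finger opening in m.
Only numpy, scipy, OpenCV 4.12 (cv2) and the standard library are available. Lean on these libraries where they do the work, as an engineer would, in place of code of your own. Each camera call takes 0.05 s, during which the arm holds its last target. There are 200 camera calls.

## Task

Set the sieve shaker to amplitude three and start it: with a fingertip, push the black slide lever away from its off end, counting the clicks, and leave it resting in the third click without ever running past it. Then press the round start button fully down and let it come up again, leaving the square stop key alone. Push only - do not pinch the lever or press on its top, and do not move the sieve, tin, brush, tape, eraser or stapler.

Things in the scene. Friction and masses are not known exactly. Their poses are not given: they have to be found in the camera images.
- shaker: sieve shaker, a fixed grey box 280 (x) x 300 (y) x 45 mm high. Origin: centre of its underside, z up. Its control strip is the deck top (z = 45 mm) along its -x side, on the line x = -102 mm: from -y to +y the lever in its slot, the start button, the stop key. Beyond the strip a round steel table (radius 108 mm, centre x = +45, y = 0, top z = 57 mm) carries the sieve, rim at z = 107 mm
- lever (a joint): slide lever, metres along the shaker's +y from the off end (0, at shaker y = -75 mm) to the far stop, 0.090. Free from 0 to 0.006 (off: it starts here); five spring detents at 0.022, 0.038, 0.054 (the third), 0.070, 0.086 with crests half way between (0.014, 0.030, 0.046, 0.062, 0.078). About 6 N pushes it out of a detent, fading to none at the crest; 2 mm past the crest it snaps ahead by itself into the next detent and stays
- lever_top (a point): centre of the top of the lever's black upright paddle: 36 mm across the slot (x), 12 mm thick along it (y), standing from 3 to 33 mm above the deck, so this point is 78 mm above the bench. Moves with the lever; axes as the shaker's. Small dark marks beside the slot show off and the five detents
- lever_rear (a point): middle of the paddle's rear face, the one that faces the off end (shaker -y), 18 mm above the deck: push here, towards +y. The deck behind it is bare for at least 65 mm
- lever_front (a point): middle of the paddle's front face, towards the far stop (shaker +y), 12 mm from the rear one. Touching the rear and the front half of the paddle at once (over 1.5 N each, as in a pinch or a press on its top) counts as grasping it
- start (a joint): round start button, metres pressed: 0 up, 0.006 fully down; springs back. Fully down takes about 5 N
- start_top (a point): centre of the top of the round start button (28 mm across) at shaker x = -102, y = +62 mm, 67 mm above the bench in its dark round housing (44 mm across, top 57 mm above the bench); pressed straight down
- stop (a joint): square stop key, metres pressed: 0 up, 0.006 fully down; must not be pressed
- stop_top (a point): centre of the top of the square stop key (26 x 26 mm) at shaker x = -102, y = +118 mm, 63 mm above the bench
- sieve: round test sieve, 210 mm across, 50 mm high, loose on the shaker's table; origin at the centre of its underside
- tin_near: round aluminium moisture tin with lid, 67 mm across, 44 mm high, loose on the bench just off the shaker's +y end; origin under its centre
- flat_brush: flat brush with a wooden handle, 38 x 206 x 13 mm, loose on the bench along the shaker's -y end; origin under its centre, its own long axis is y
- tape_roll: roll of tape lying flat, 103 mm across, 25 mm high, on the bench behind and left of the shaker; origin under its centre
- stapler: stapler, 34 x 126 x 51 mm, on the bench behind and left of the shaker; origin under its centre
- eraser: small block eraser, 23 x 52 x 14 mm, loose on top of the shaker housing at its rear right corner (shaker +x, -y), z = 45 mm; origin under its centre

How it is judged:
By the outcome, as a careful person would: the job done as asked, in the order asked, and still so for the second after the job is handed in, with the robot touching nothing.
It also fails if it takes over 62 s, if anything falls off the work surface, if the arm or the gripper's body presses on something with over 40 N, if the wrist force passes 120 N, or if a joint passes its speed limit or range.

## Working session

There is one attempt and no reset: what is moved stays moved. The work goes in short steps, Python scripts to look and compute and a shell command to move; the robot and the scene stay as the last step left them, time stands still between calls to the robot, and variables do not carry over. Pictures are saved under pics/ and viewed, about 8 in all and at most 12, crops included, and the job is handed in when it is done.

```bash
mkdir -p pics; cat > h.py <<'E'
from station import ctrl
import numpy as np, cv2
def cam(n):
    im,d=ctrl.camera(n); return im,d,ctrl.camera_params(n)
def ray(p,uv,H=384):
    f=H/2/np.tan(np.radians(p["vertical_fov"])/2); M=np.array(p["camera_from_world"])
    R,t=M[:3,:3],M[:3,3]
    return -R.T@t, R.T@np.array([(uv[0]-p["cx"])/f,(uv[1]-p["cy"])/f,1])
def atz(p,uv,z):
    o,d=ray(p,uv); return o+d*(z-o[2])/d[2]
def save(n,im,s=1):
    im=cv2.resize(im,None,fx=s,fy=s,interpolation=cv2.INTER_CUBIC); cv2.imwrite("pics/"+n,im[:,:,::-1])
E
python3 - <<'E'
from h import *
o=ctrl.get_obs(); print(o)
ims=[]
Z=dict(lever_top=.078,start_top=.067,stop_top=.063,sieve=.057,lever_rear=.063,eraser=.045,tin_near=0,flat_brush=0)
for n in("top","side"):
    im,d,p=cam(n); save(n+"0.png",im,1.5)
    print(n,ray(p,(p["cx"],p["cy"])))
    for l,z in Z.items():
        for r in ctrl.place_of(n,l)[:2]:
            print(l,round(r["score"],2),np.round(r["centre"],1),np.round(atz(p,r["centre"],z),4))
E
```

```text
{'time_s': 0.0, 'qpos': array([ 1.16938790e+00,  3.00475071e-01,  1.52161249e+00, -2.11561480e-05,
        1.32070499e+00, -6.65752295e-02]), 'joint_vel': array([-9.69965738e-04,  2.93218119e-05,  3.89487129e-04, -3.33330943e-04,
        1.98028645e-04,  2.23199503e-04]), 'tau': array([ 2.70893288e-04, -5.31813419e+01, -3.52739561e+01,  7.08399201e-02,
        2.43681780e-02, -1.29455289e-04]), 'ee_pos': array([0.18062263, 0.51920089, 0.20487087]), 'eef_rot': array([-3.14153328e+00,  1.19860747e-03,  1.23596842e+00]), 'force': array([ 0.46748311, -0.32330427, -0.83210223]), 'moment': array([-0.04687791,  0.02231869,  0.02217318]), 'grip_width': 0.09384590595768882}
top (array([0.35960558, 0.21583939, 0.9113937 ]), array([ 0.23132469, -0.0045291 , -0.97286606]))
lever_top 0.65 [329.9 244.8] [0.4341 0.0751 0.078 ]
start_top 0.52 [265.4 228.1] [0.475  0.2031 0.067 ]
stop_top 0.44 [237.8 227.8] [0.4787 0.2601 0.063 ]
sieve 0.7 [304.2 172.2] [0.5935 0.114  0.057 ]
lever_rear 0.57 [262.4 230.7] [0.4705 0.2095 0.063 ]
lever_rear 0.48 [333.3 248.3] [0.4281 0.0662 0.063 ]
eraser 0.63 [365.2 155.9] [ 0.628 -0.024  0.045]
tin_near 0.89 [207.8 188.9] [0.5794 0.3289 0.    ]
flat_brush 0.63 [385.5 233.9] [ 0.4597 -0.0629  0.    ]
side (array([0.49316494, 0.98452087, 0.54880206]), array([ 0.06314632, -0.85336792, -0.51747051]))
lever_top 0.73 [303.  167.6] [0.435  0.0834 0.078 ]
start_top 0.59 [285.3 199.3] [0.4768 0.2206 0.067 ]
stop_top 0.69 [279.8 209.2] [0.488 0.256 0.063]
lever_rear 0.61 [301.6 170.5] [0.4371 0.0711 0.063 ]
tin_near 0.68 [234.7 251.4] [0.5779 0.3326 0.    ]
```

View pics/top0.png

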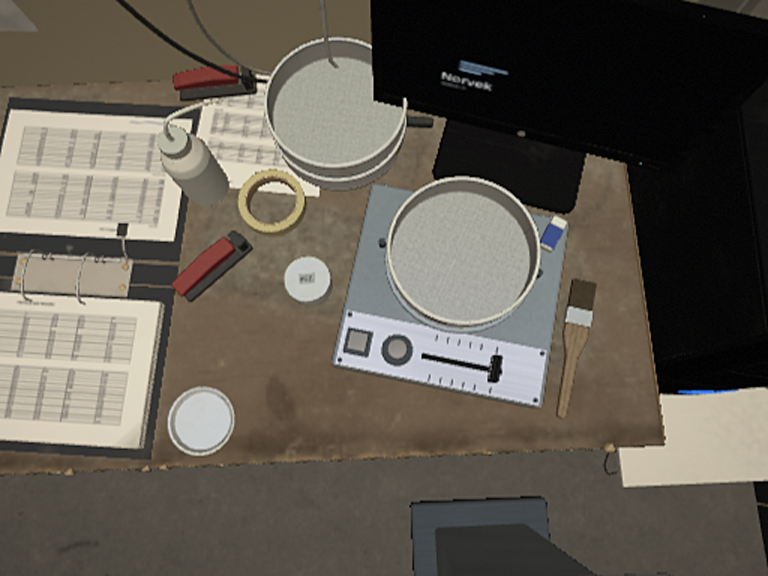

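View pics/side0.png

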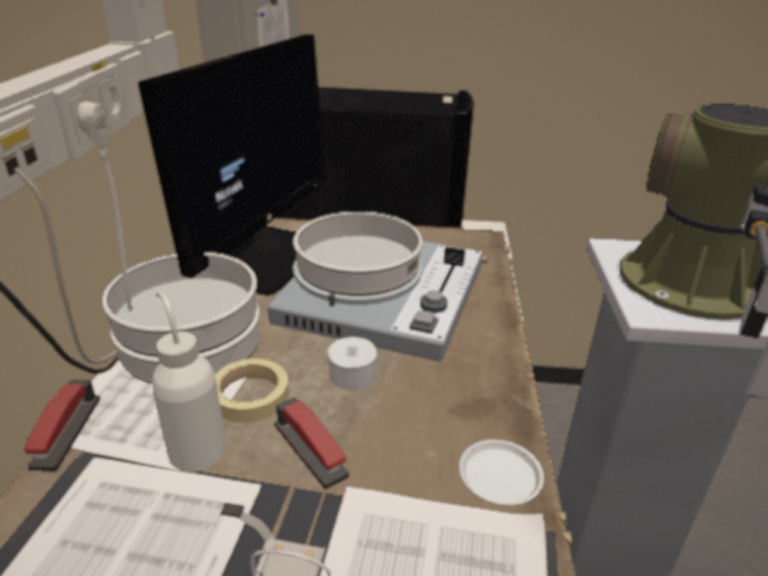

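The overhead view shows the shaker turned, with the lever at (330,245), start at (265,233) and stop at (238,228) in native pixels. The lever is at its right (−y) end. I'll fit the shaker pose from the corners and controls.

```bash
python3 - <<'E'
from h import *
im,d,p=cam("top"); save("strip.png",im[190:290,215:385],4.6)
from scipy.optimize import least_squares
px=np.array([(333,363),(541,406),(567,218),(373,185),(397,348),(356,342),(495,357)])/1.5
loc=np.array([(-.14,.15,.045),(-.14,-.15,.045),(.14,-.15,.045),(.14,.15,.045),(-.102,.062,.067),(-.102,.118,.063),(-.102,-.075,.078)])
W=np.array([atz(p,u,z)[:2] for u,z in zip(px,loc[:,2])])
def f(q):
    c,s=np.cos(q[2]),np.sin(q[2]); return (loc[:,:2]@np.array([[c,s],[-s,c]])+q[:2]-W)
r=least_squares(lambda q:f(q).ravel(),[.57,.13,-.2],loss="soft_l1",f_scale=.002)
print(r.x); print(np.round(f(r.x)*1000,1))
E
```

```text
[ 0.55158481  0.1214902  -0.23919887]
[[ -1.6   5.2]
 [ -1.4  -1.7]
 [  0.9  -2.6]
 [  7.1   4.6]
 [  0.1   0.9]
 [  2.1  -0.8]
 [-13.1  -1. ]]
```

View pics/strip.png

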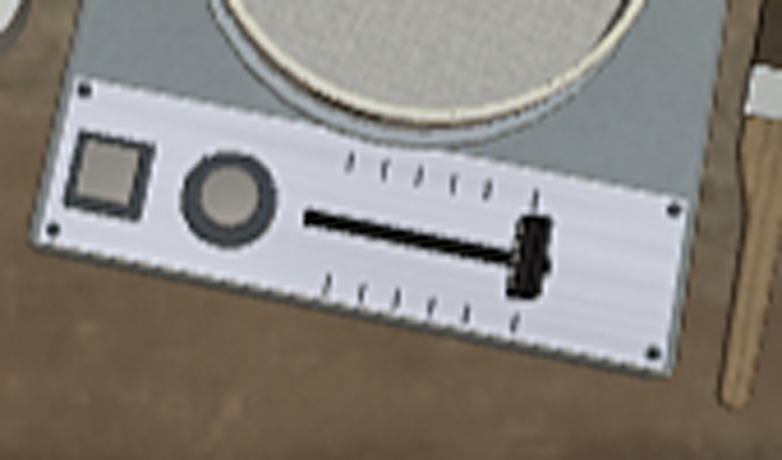

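The crop shows off marks at crop (535,198)/(515,322), the third marks at (418,177)/(396,300), the start button at (230,196) and the stop key at (110,174). I'll refit with these.

```bash
cat > pose.py <<'E'
import numpy as np
E
python3 - <<'E'
from h import *
from scipy.optimize import least_squares
p=ctrl.camera_params("top")
px=np.array([(525,260),(338.5,222.5),(407,238.5),(230,196),(110,174)])/4.6+[215-.39,190-.39]
loc=np.array([(-.102,-.075,.045),(-.102,.011,.045),(-.102,-.021,.045),(-.102,.062,.067),(-.102,.118,.063)])
W=np.array([atz(p,u,z)[:2] for u,z in zip(px,loc[:,2])])
def T(q,L):
    c,s=np.cos(q[2]),np.sin(q[2]); return L@np.array([[c,s],[-s,c]])+q[:2]
r=least_squares(lambda q:(T(q,loc[:,:2])-W).ravel(),[.57,.13,-.2])
print(r.x); print(np.round((T(r.x,loc[:,:2])-W)*1000,1))
q=r.x
for n in("top","side"):
    pp=ctrl.camera_params(n); ctrl.camera(n)
    M=np.array(pp["camera_from_world"]); f=192/np.tan(np.radians(pp["vertical_fov"])/2)
    for l,L,z in (("lever_top",(-.102,-.075),.078),("lever_rear",(-.102,-.081),.063),("start_top",(-.102,.062),.067),("stop_top",(-.102,.118),.063)):
        w=np.r_[T(q,np.array([L]))[0],z]; c=M[:3,:3]@w+M[:3,3]
        print(n,l,np.round(w,4),np.round([f*c[0]/c[2]+pp["cx"],f*c[1]/c[2]+pp["cy"]],1),[np.round(x["centre"],1) for x in ctrl.place_of(n,l)[:2]])
# points
o=ctrl.get_obs()["ee_pos"];print(o)
E
```

```text
[ 0.5510519   0.12088409 -0.23790613]
[[-0.2 -0.2]
 [-0.6 -0.3]
 [ 0.5 -0.6]
 [-0.1  0. ]
 [ 0.4  1. ]]
top lever_top [0.4342 0.072  0.078 ] [331.4 244.7] [array([330.7, 242.1])]
top lever_rear [0.4328 0.0662 0.063 ] [333.1 246. ] [array([331.8, 246.6]), array([265.9, 234.5])]
top start_top [0.4665 0.2052 0.067 ] [264.6 232.3] [array([261. , 231.3])]
top stop_top [0.4797 0.2596 0.063 ] [238.  227.3] [array([140.9, 177.4]), array([239. , 227.1])]
side lever_top [0.4342 0.072  0.078 ] [303.2 165.5] [array([304.9, 166.8]), array([304. , 174.1])]
side lever_rear [0.4328 0.0662 0.063 ] [303.2 169.7] [array([304.3, 171.5])]
side start_top [0.4665 0.2052 0.067 ] [289.9 196. ] [array([289.1, 198.2])]
side stop_top [0.4797 0.2596 0.063 ] [283.6 210.3] [array([282.3, 210.7])]
[0.1807118  0.51945199 0.20543114]
```

The fit residuals are under 1 mm and both cameras agree. Next I close the gripper, align tool x with shaker +y, and go above the bare deck behind the lever.

```bash
cat >> h.py <<'E'
Q=np.array([0.5510519,0.12088409,-0.23790613])
def sh(w):  # world -> shaker
    c,s=np.cos(Q[2]),np.sin(Q[2]); d=np.asarray(w)[:2]-Q[:2]
    return np.array([c*d[0]+s*d[1],-s*d[0]+c*d[1],w[2]])
def st():
    o=ctrl.get_obs(); c,s=np.cos(Q[2]),np.sin(Q[2]); F=o["force"]
    print("t %.2f shaker mm"%o["time_s"],np.round(sh(o["ee_pos"])*1000,1),"yawerr %.3f"%(o["eef_rot"][2]-(np.pi/2+Q[2])),"tilt",np.round(o["eef_rot"][:2],3),"F_sh",np.round([c*F[0]+s*F[1],-s*F[0]+c*F[1],F[2]],1),"w %.3f"%o["grip_width"])
E
python3 -m inch '[0,0,0,0,0,-0.097,0, -3,2.5,0,0,0,0,0, -3,2.5,0,0,0,0,0, -3,2.5,0,0,0,0,0, -3,2.5,0,0,0,0,0, -3,2.5,0,0,0,0,0, -3,2.5,0,0,0,0,0, -3,2.5,0,0,0,0,0, -3,2.5,0,0,0,0,0, -3,2.5,0,0,0,0,0, -3,2.5,0,0,0,0,0, -3,2.5,0,0,0,0,0, -3,2.5,0,0,0,0,0, -3,2.5,0,0,0,0,0, -2.8,2.7,0,0,0,0,0, 0,0,0,0,0,0,0, 0,0,0,0,0,0,0]' 10
python3 -c "from h import *; st()"
```

```text
time_s: 3.58
ee_pos: [0.4241, 0.0306, 0.2054]
eef_rot: [-3.141, -0.0, 1.333]
force: [0.1, 0.2, -0.0]
grip_width: 0.0004
t 3.58 shaker mm [-102.1 -117.6  205.4] yawerr -0.000 tilt [-3.141 -0.   ] F_sh [ 0.1  0.2 -0. ] w 0.000
```

```bash
python3 -m inch '[0,0,3,0,0,0,0, 0,0,3,0,0,0,0, 0,0,3,0,0,0,0, 0,0,3,0,0,0,0, 0,0,1.7,0,0,0,0, 0,0,1,0,0,0,0, 0,0,0,0,0,0,0, 0,0,0,0,0,0,0]'
python3 - <<'E'
from h import *
st()
a,_,_=cam("top"); b,_,_=cam("side")
a=cv2.resize(a[190:290,270:400],(780,600)); b=cv2.resize(b[130:230,250:350],(600,600))
save("c.png",np.hstack([a,b]),.57)
E
```

```text
time_s: 4.58
ee_pos: [0.4247, 0.0305, 0.0591]
eef_rot: [3.141, -0.0, 1.333]
force: [0.2, 0.4, -0.1]
grip_width: 0.0005
t 4.58 shaker mm [-101.5 -117.6   59.1] yawerr 0.000 tilt [ 3.141 -0.   ] F_sh [ 0.1  0.4 -0.1] w 0.000
```

View pics/c.png

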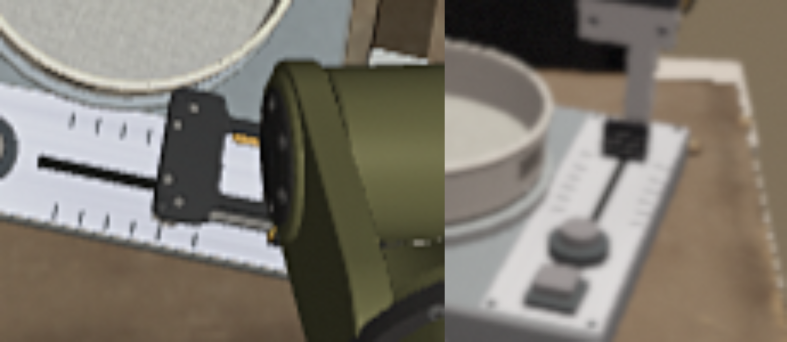

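The side view shows the closed fingertip standing behind the paddle, still clear of it. I'll push forward in small steps and watch the force.

```bash
S='python3 -c "from h import *; st()"'
python3 -m inch '[1,-0.05,0,0,0,0,0, 0.8,0,0,0,0,0,0, 0,0,0,0,0,0,0]' >/dev/null; eval $S
python3 -m inch '[0.2,0,0,0,0,0,0, 0,0,0,0,0,0,0]'>/dev/null; eval $S
python3 -m inch '[0.2,0,0,0,0,0,0, 0,0,0,0,0,0,0]'>/dev/null; eval $S
python3 -m inch '[0.2,0,0,0,0,0,0, 0,0,0,0,0,0,0]'>/dev/null; eval $S
python3 -m inch '[0.2,0,0,0,0,0,0, 0,0,0,0,0,0,0]'>/dev/null; eval $S
```

```text
t 5.05 shaker mm [-102.3  -99.2   58.5] yawerr 0.001 tilt [ 3.142 -0.   ] F_sh [-0.2  0.2  0.5] w 0.001
t 5.30 shaker mm [-102.3  -97.9   58.4] yawerr 0.000 tilt [-3.142  0.   ] F_sh [ 0.4  0.5 -0. ] w 0.000
t 5.55 shaker mm [-102.3  -95.8   58.5] yawerr 0.000 tilt [3.142 0.   ] F_sh [-0.4 -1.2  0.2] w 0.000
t 5.80 shaker mm [-102.3  -93.8   58.5] yawerr 0.000 tilt [ 3.142 -0.   ] F_sh [ 0.6 -0.5 -0.1] w 0.001
t 6.05 shaker mm [-102.3  -91.8   58.4] yawerr 0.000 tilt [-3.142  0.   ] F_sh [-0.1 -0.4  0.3] w 0.000
```

```bash
S='python3 -c "from h import *; st()"'
python3 -m inch '[0.15,0,0,0,0,0,0, 0,0,0,0,0,0,0]'>/dev/null; eval $S
python3 -m inch '[0.15,0,0,0,0,0,0, 0,0,0,0,0,0,0]'>/dev/null; eval $S
python3 -m inch '[0.15,0,0,0,0,0,0, 0,0,0,0,0,0,0]'>/dev/null; eval $S
python3 -m inch '[0.15,0,0,0,0,0,0, 0,0,0,0,0,0,0]'>/dev/null; eval $S
python3 -m inch '[0.15,0,0,0,0,0,0, 0,0,0,0,0,0,0]'>/dev/null; eval $S
python3 -m inch '[0.15,0,0,0,0,0,0, 0,0,0,0,0,0,0]'>/dev/null; eval $S
```

```text
t 6.30 shaker mm [-102.3  -90.4   58.4] yawerr 0.000 tilt [-3.142  0.   ] F_sh [1.1 0.6 0.5] w 0.001
t 6.55 shaker mm [-102.3  -88.8   58.5] yawerr 0.000 tilt [ 3.141 -0.   ] F_sh [-0.1  0.1 -0.5] w 0.001
t 6.80 shaker mm [-102.3  -87.3   58.5] yawerr 0.000 tilt [ 3.141 -0.   ] F_sh [-0.3 -0.5  0.5] w 0.001
t 7.05 shaker mm [-102.3  -85.8   58.4] yawerr 0.000 tilt [-3.141  0.   ] F_sh [-0.2 -0.7 -0. ] w 0.001
t 7.30 shaker mm [-102.9  -84.7   58.2] yawerr 0.000 tilt [-3.14e+00  1.00e-03] F_sh [-2.7 -4.6 -0.1] w 0.001
t 7.55 shaker mm [-102.5  -83.    58.3] yawerr 0.000 tilt [-3.141  0.   ] F_sh [-1.8 -2.8  0.5] w 0.001
```

Force onset at ee y≈−85 marks the edge of the off zone. I'll carry on to the first click.

```bash
S='python3 -c "from h import *; st()"'
for i in 1 2 3 4 5 6; do python3 -m inch '[0.15,0,0,0,0,0,0, 0,0,0,0,0,0,0]'>/dev/null; eval $S; done
python3 - <<'E'
from h import *
b,_,_=cam("side"); save("d.png",b[130:230,250:350],5)
for l in("lever_top","lever_front"):
    print(l,[(np.round(x["centre"],1),round(x["score"],2)) for x in ctrl.place_of("side",l)[:2]])
E
```

```text
t 7.80 shaker mm [-102.2  -81.2   58.5] yawerr 0.000 tilt [ 3.141 -0.   ] F_sh [-0.9 -1.1  0.4] w 0.000
t 8.05 shaker mm [-102.1  -79.7   58.5] yawerr 0.000 tilt [ 3.141 -0.   ] F_sh [-0.3 -0.8 -1.4] w 0.001
t 8.30 shaker mm [-102.1  -78.2   58.5] yawerr 0.000 tilt [ 3.141 -0.   ] F_sh [ 0.8  0.1 -0.2] w 0.001
t 8.55 shaker mm [-102.2  -76.7   58.5] yawerr 0.000 tilt [ 3.141 -0.   ] F_sh [ 0.1  1.  -0.5] w 0.000
t 8.80 shaker mm [-102.3  -75.3   58.5] yawerr 0.000 tilt [ 3.142 -0.   ] F_sh [-0.9 -0.1  0.5] w 0.000
t 9.05 shaker mm [-102.3  -73.8   58.4] yawerr 0.000 tilt [3.142 0.   ] F_sh [-0.2 -0.   0.4] w 0.000
lever_top [(array([300.6, 165.4]), 0.48)]
lever_front [(array([301. , 175.3]), 0.48)]
```

View pics/d.png

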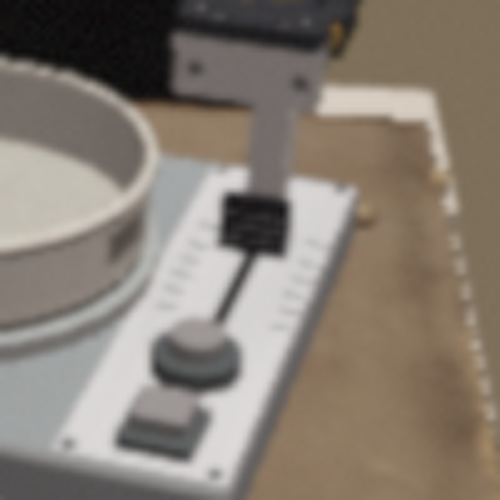

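The lever has advanced and stands ahead of the finger: first click done. On to the second, watching the force pattern.

```bash
S='python3 -c "from h import *; st()"'
for i in 1 2 3 4 5 6 7 8; do python3 -m inch '[0.15,0,0,0,0,0,0, 0,0,0,0,0,0,0]'>/dev/null; eval $S; done
```

```text
t 9.45 shaker mm [-102.3  -72.3   58.5] yawerr 0.000 tilt [ 3.142 -0.   ] F_sh [-0.7  0.3 -0.3] w 0.000
t 9.70 shaker mm [-102.3  -70.8   58.5] yawerr 0.000 tilt [ 3.142 -0.   ] F_sh [-0.1 -0.1 -0.1] w 0.000
t 9.95 shaker mm [-102.6  -69.6   58.3] yawerr 0.000 tilt [-3.141e+00  1.000e-03] F_sh [-2.  -2.6  0.2] w 0.000
t 10.20 shaker mm [-102.7  -68.1   58.2] yawerr 0.000 tilt [-3.141e+00  1.000e-03] F_sh [-2.2 -3.9  0.1] w 0.000
t 10.45 shaker mm [-102.3  -66.3   58.5] yawerr 0.000 tilt [ 3.141 -0.   ] F_sh [-1.2 -2.7  0.2] w 0.000
t 10.70 shaker mm [-102.1  -64.7   58.5] yawerr 0.000 tilt [ 3.141 -0.   ] F_sh [-0.7 -1.4 -0.6] w 0.001
t 10.95 shaker mm [-102.1  -63.2   58.5] yawerr 0.000 tilt [ 3.141 -0.   ] F_sh [ 0.6 -0.9  0.4] w 0.000
t 11.20 shaker mm [-102.2  -61.7   58.5] yawerr 0.000 tilt [ 3.141 -0.   ] F_sh [ 0.8 -0.5  0.5] w 0.000
```

```bash
S='python3 -c "from h import *; st()"'
for i in 1 2 3 4 5 6 7 8 9 10; do python3 -m inch '[0.15,0,0,0,0,0,0, 0,0,0,0,0,0,0]'>/dev/null; eval $S; done
```

```text
t 11.45 shaker mm [-102.2  -60.3   58.5] yawerr 0.000 tilt [ 3.141 -0.   ] F_sh [ 0.4  0.5 -0.8] w 0.000
t 11.70 shaker mm [-102.3  -58.8   58.5] yawerr 0.000 tilt [ 3.141 -0.   ] F_sh [-0.1  0.1  0. ] w 0.001
t 11.95 shaker mm [-102.3  -57.3   58.5] yawerr 0.000 tilt [ 3.142 -0.   ] F_sh [0.6 0.5 0.1] w 0.000
t 12.20 shaker mm [-102.3  -55.8   58.4] yawerr 0.000 tilt [-3.142  0.   ] F_sh [-0.4  0.5 -0.5] w 0.000
t 12.45 shaker mm [-102.3  -54.3   58.5] yawerr 0.000 tilt [ 3.142 -0.   ] F_sh [ 1.1  1.5 -0.7] w 0.001
t 12.70 shaker mm [-103.   -53.3   58.1] yawerr 0.000 tilt [-3.14e+00  1.00e-03] F_sh [-2.  -4.5 -0. ] w 0.000
t 12.95 shaker mm [-102.7  -51.7   58.2] yawerr 0.000 tilt [-3.14e+00  1.00e-03] F_sh [-1.7 -3.   0.6] w 0.000
t 13.20 shaker mm [-102.2  -49.8   58.5] yawerr 0.000 tilt [ 3.141 -0.   ] F_sh [-2.1 -1.4 -0.7] w 0.000
t 13.45 shaker mm [-102.1  -48.1   58.6] yawerr 0.000 tilt [ 3.141 -0.   ] F_sh [-0.3 -1.8 -0.4] w 0.001
t 13.70 shaker mm [-102.1  -46.7   58.5] yawerr 0.000 tilt [ 3.141 -0.   ] F_sh [ 0.4  0.1 -0.1] w 0.000
```

Second click's contact at −54.2 is consistent with the first. I'll push just past the third snap point at −44.2, stopping well short of −38, then look.

```bash
S='python3 -c "from h import *; st()"'
for i in 1 2 3; do python3 -m inch '[0.125,0,0,0,0,0,0, 0,0,0,0,0,0,0]'>/dev/null; eval $S; done
python3 -m inch '[0,0,0,0,0,0,0, -1,0,0,0,0,0,0, -1,0,0,0,0,0,0, -0.5,0,0,0,0,0,0, 0,0,-3,0,0,0,0, 0,0,-3,0,0,0,0, 0,0,-2,0,0,0,0, 0,0,0,0,0,0,0]'>/dev/null; eval $S
python3 - <<'E'
from h import *
a,_,_=cam("top"); b,_,_=cam("side")
for n in ("side","top"):
    p=ctrl.camera_params(n)
    for l,z in(("lever_top",.078),("lever_front",.063),("start_top",.067)):
        print(n,l,[(np.round(x["centre"],1),round(x["score"],2),np.round(sh(atz(p,x["centre"],z))*1000)) for x in ctrl.place_of(n,l)[:2]])
a=cv2.resize(a[190:290,230:360],(780,600)); b=cv2.resize(b[130:230,250:350],(600,600))
save("e.png",np.hstack([a,b]),.57)
E
```

```text
t 13.95 shaker mm [-102.2  -45.5   58.5] yawerr 0.000 tilt [ 3.141 -0.   ] F_sh [ 0.1 -1.  -0.9] w 0.000
t 14.20 shaker mm [-102.2  -44.3   58.5] yawerr 0.000 tilt [ 3.141 -0.   ] F_sh [-0.3  0.1  0.3] w 0.001
t 14.45 shaker mm [-102.3  -43.1   58.5] yawerr 0.000 tilt [ 3.142 -0.   ] F_sh [-0.9 -0.2 -0.1] w 0.001
t 15.45 shaker mm [-101.7  -68.2  139.4] yawerr -0.000 tilt [ 3.139e+00 -1.000e-03] F_sh [ 0.9 -0.1 -0.4] w 0.000
side lever_top [(array([296.8, 174.8]), 0.74, array([-98., -22.,  78.])), (array([166.4, 266. ]), 0.4, array([ 40., 375.,  78.]))]
side lever_front [(array([302.5, 180.9]), 0.74, array([-113.,  -23.,   63.]))]
side start_top [(array([287.1, 199.2]), 0.5, array([-99.,  78.,  67.]))]
top lever_top [(array([305.8, 238.6]), 0.55, array([-100.,  -22.,   78.])), (array([237.5, 227.4]), 0.38, array([-104.,  118.,   78.]))]
top lever_front [(array([299.7, 237.1]), 0.52, array([-97., -11.,  63.])), (array([206.5, 187.1]), 0.43, array([-31., 201.,  63.]))]
top start_top [(array([261.8, 229.2]), 0.49, array([-97.,  69.,  67.]))]
```

View pics/e.png

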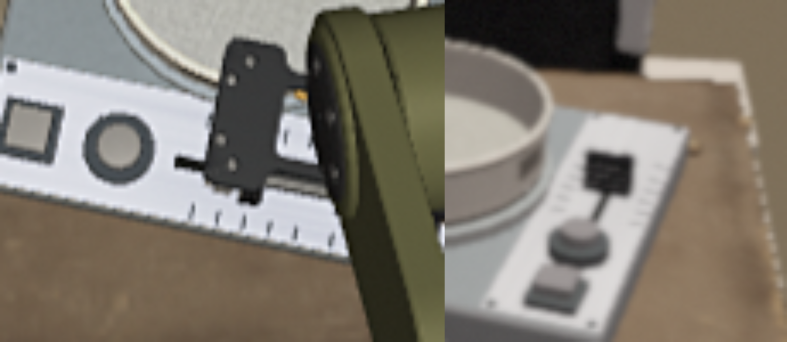

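Both cameras put the lever at shaker y≈−22 mm, where −21 is the third detent. It lines up with the third mark and the finger is clear. Next is the start button.

```bash
S='python3 -c "from h import *; st()"'
python3 -m inch '[3,0,0,0,0,0,0, 3,0,0,0,0,0,0, 3,0,0,0,0,0,0, 3,0,0,0,0,0,0, 1,-0.03,0,0,0,0,0, 0,0,0,0,0,0,0, 0,0,2.5,0,0,0,0, 0,0,2.5,0,0,0,0, 0,0,1.5,0,0,0,0, 0,0,0,0,0,0,0, 0,0,0,0,0,0,0]'>/dev/null; eval $S
for i in 1 2 3 4 5; do python3 -m inch '[0,0,0.15,0,0,0,0, 0,0,0,0,0,0,0]'>/dev/null; eval $S; done
```

```text
t 17.23 shaker mm [-102.1   61.9   74.3] yawerr -0.000 tilt [ 3.141e+00 -1.000e-03] F_sh [ 0.  -0.1  0.1] w 0.000
t 17.48 shaker mm [-102.5   61.9   72.3] yawerr 0.000 tilt [ 3.141 -0.   ] F_sh [-0.1 -0.  -0.2] w 0.001
t 17.73 shaker mm [-102.7   61.8   70.3] yawerr 0.000 tilt [-3.141  0.   ] F_sh [ 0.5 -1.3  0.6] w 0.001
t 17.98 shaker mm [-102.7   61.8   68.8] yawerr 0.000 tilt [-3.141  0.   ] F_sh [-0.4  0.3  0.1] w 0.000
t 18.23 shaker mm [-102.6   61.9   67.4] yawerr 0.000 tilt [3.142 0.   ] F_sh [-0.1  0.3  0.4] w 0.001
t 18.48 shaker mm [-102.6   61.9   66. ] yawerr 0.000 tilt [ 3.141 -0.   ] F_sh [-0.3 -0.2  2.4] w 0.000
```

```bash
S='python3 -c "from h import *; st()"'
for i in 1 2 3 4 5 6; do python3 -m inch '[0,0,0.1,0,0,0,0, 0,0,0,0,0,0,0]'>/dev/null; eval $S; done
```

```text
t 18.73 shaker mm [-102.6   61.9   65. ] yawerr 0.000 tilt [ 3.142 -0.   ] F_sh [ 0.1 -0.4  2.6] w 0.000
t 18.98 shaker mm [-102.6   61.9   63.9] yawerr 0.000 tilt [ 3.142 -0.   ] F_sh [-1.2 -0.2  2.7] w 0.000
t 19.23 shaker mm [-102.5   61.9   63. ] yawerr 0.000 tilt [ 3.141 -0.   ] F_sh [-1.  -1.   4.5] w 0.001
t 19.48 shaker mm [-102.6   61.9   61.9] yawerr 0.000 tilt [ 3.142 -0.   ] F_sh [ 0.4 -0.2  3.9] w 0.001
t 19.73 shaker mm [-102.5   61.9   61.2] yawerr 0.000 tilt [ 3.141 -0.   ] F_sh [-2.2 -1.2  7.9] w 0.000
t 19.98 shaker mm [-102.5   62.    61. ] yawerr 0.000 tilt [ 3.141 -0.   ] F_sh [-4.8 -3.9 18.7] w 0.000
```

The force jumped to 18.7 N at z = 61 mm, so the button has reached its hard stop. I'll lift off and check.

```bash
S='python3 -c "from h import *; st()"'
python3 -m inch '[0,0,0,0,0,0,0, 0,0,-0.5,0,0,0,0, 0,0,-1,0,0,0,0, 0,0,-3,0,0,0,0, 0,0,-3,0,0,0,0, 0,0,-3,0,0,0,0, 0,0,-3,0,0,0,0, 1,-3,0,0,0,0,0, 2,-3,0,0,0,0,0, 3,-3,0,0,0,0,0, 3,-3,0,0,0,0,0, 3,-2,0,0,0,0,0, 3,-2,0,0,0,0,0, 3,-2,0,0,0,0,0, 3,-2,0,0,0,0,0, 3,-2,0,0,0,0,0, 3,-2,0,0,0,0,0, 0,0,0,0,0,0,0, 0,0,0,0,0,0,0]'>/dev/null; eval $S
python3 - <<'E'
from h import *
a,d,p=cam("top"); b,_,_=cam("side")
for n in ("side","top"):
    p=ctrl.camera_params(n)
    for l,z in(("lever_top",.078),("sieve",.057),("tin_near",0)):
        print(n,l,[(round(x["score"],2),np.round(atz(p,x["centre"],z)*1000),np.round(sh(atz(p,x["centre"],z))*1000)) for x in ctrl.place_of(n,l)[:1]])
p=ctrl.camera_params("top")
for u,v in((264,232),(265,233),(238,227)):
    o,r=ray(p,(u,v)); print((u,v),np.round((o+r*d[v,u])*1000))
a=cv2.resize(a[190:290,215:385],(782,460)); save("f.png",a)
E
```

```text
t 22.35 shaker mm [-342.5  331.3  194.8] yawerr 0.000 tilt [-3.141e+00  1.000e-03] F_sh [ 0.6 -0.8  0.5] w 0.000
side lever_top [(0.57, array([448., 129.,  78.]), array([-102.,  -16.,   78.]))]
side sieve [(0.86, array([595., 101.,  57.]), array([47., -9., 57.]))]
side tin_near [(0.68, array([580., 337.,   0.]), array([-23., 217.,   0.]))]
top lever_top [(0.71, array([450., 126.,  78.]), array([-99., -19.,  78.]))]
top sieve [(0.84, array([592., 110.,  57.]), array([42., -1., 57.]))]
top tin_near [(0.82, array([573., 336.,   0.]), array([-30., 214.,   0.]))]
(264, 232) [467. 206.  68.]
(265, 233) [465. 204.  70.]
(238, 227) [480. 260.  64.]
```

View pics/f.png

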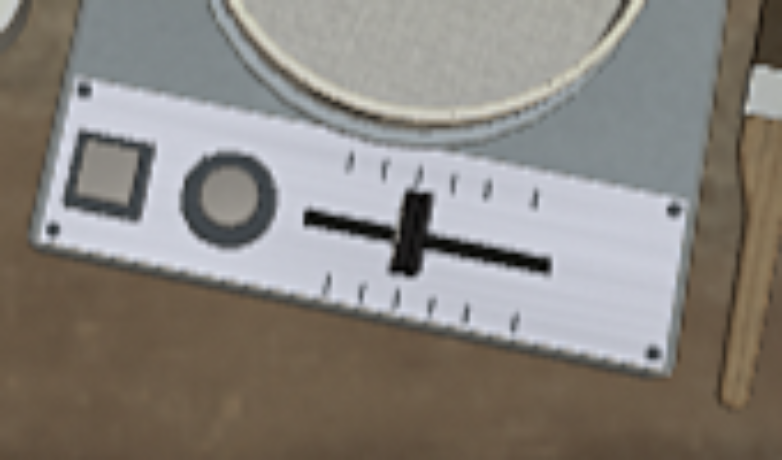

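The lever at crop (410,235) lines up with the third marks (418,177)/(396,300). The start button is back up at a depth of about 68 mm, the stop key is at 64 mm, and the sieve and brush have not moved. I'm handing in.

```bash
python3 -c "from h import *; print(ctrl.hand_in())"
```

```text
the job is handed in; nothing more can be done
None
```

The lever is resting in the third click and the start button has been pressed fully down and released. I handed the job in at about 22.5 s of the 62 s allowed.

- **Lever:** I pushed its rear face with the closed fingertip in steps of 2 mm or less. The force rose to about 4–5 N and faded to nothing three times, once for each click. I stopped at the third snap, about 5 mm before the finger would have touched the lever again.
- **Start button:** Pressing it gave a spring force of about 5 N, then a hard stop of 18.7 N with the fingertip at z = 61 mm. After I lifted off, its top measured about 68 mm, so it came back up (its rest height is 67 mm).
- **Last checks:** In the final top picture the lever sits between the third marks. The stop key measured 64 mm (its rest height is 63 mm), and nothing touched it. In the close-up the sieve and brush look unmoved, and the network's tin position agrees with the start to within its scatter. The eraser, tape and stapler were not looked at again at the end.
- **Disagreement:** The final network estimates of the lever were −19 mm from the top camera and −16 mm from the side camera, against −21 mm for the third detent. Earlier both cameras gave −22 mm. I went by the marks in the picture and the force pattern.

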